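Hang a wet dip pail up to drain

TASK

The small pail of washed lock cylinders is still wet, so handle it only with the flat-steel draining hook and keep the gripper off it: lift the hook off the arm of the drip stand by its black grip and use it to swing the pail's folded-down wire bail upright while the pail still stands on the bench. Then lift the pail by its bail with the hook, without tipping it, and hang the hook with the pail back on the stand's arm, so that the pail hangs still and free over the pan. Let go and leave the other things on the bench where they are.

Things in the scene. Friction and masses are not known exactly. Their poses are not given: they have to be found in the camera images.
- drip_stand: Drip stand, fixed. Origin on the bench under the hanging place. Aluminium pan 140 (x) by 110 (y) mm, 23 mm high, centred on it; at x = +78 mm a 12 mm round upright bends over into a level 12 mm round arm along the stand's -x (to the robot's left), top at z = 248 mm, straight from x = +58 to -35 mm; its end curls up a little. Nothing is higher than 257 mm.
- hang_place (a point): The hanging place: top of the stand's arm (z = 248 mm) above the middle of the pan. Axes as the stand's: the arm runs along x. Fixed things around: a flat case 46 mm high just behind the stand, a small vise 127 mm high to the right of it, a green toolbox 173 mm high left of y = 0.51 m, boxes up to 265 mm high beyond x = 0.49 m on the right (y below 0.04 m), the pegboard wall at x = 0.69 m.
- drain_hook: Draining hook of bent flat steel, 16 mm wide (y), in its x-z plane, z up, 0.16 kg. Origin: where the arm's top touches when hung. There a saddle, open downward, 27 mm wide, takes the arm; keeper at +x down to z = -24 mm; long leg at -x (outer face -18.5) down to the hook at the bottom (lowest -95 mm), its tip at x = 13.5 to 21, up to z = -65 mm. Between keeper and tip it is open to +x.
- hook_grip (a point): Centre of the hook's black grip, 26 mm square, from 8 to 60 mm above the hook's origin (this point: 34 mm above it); axes as the hook's. Grip it from above across x or y. The hook starts hung with its x along the stand's -y: it comes off by lifting it 25 mm or more and moving it to the stand's +y (away from the robot), and goes on in reverse. The saddle then holds it steady.
- hook_seat (a point): Where the middle of the bail wire lies when seated in the hook's V-shaped bottom, 27 mm wide inside: 85.5 mm straight below the hook's origin; axes as the hook's.
- pail: Open aluminium pail with drain holes, two lock cylinders lying fast inside, about 0.37 kg in all, standing on the bench. Origin at the centre of its underside, z up. 60 mm high, 82 mm across at the foot, 94 mm at the rim. The bail pivots lie on its y axis, y = +-53 mm, z = 50 mm. The bail is folded down to the pail's -x side and reaches past the rim.
- pail_bail (a joint): Angle of the wire bail about the pail's y axis: 0 = level, pointing to the pail's -x; 1.57 = upright; 3.14 = level to +x; stops at -0.15 and 3.29. The pivots are slightly stiff (0.02 N m): the bail stays where it is put.
- bail_top (a point): Middle of the bail's far end, 76 mm from the pivots: 5 mm round wire with a raised straight piece 22 mm long (along y), where the hook belongs. Its x axis points from here to the pivots.
- pliers: Bystander: pliers with red handles lying flat, 173 mm long. Leave alone.
- dropper: Bystander: small brown dropper bottle, 34 mm across, 102 mm high. Leave alone.
- padlock: Bystander: grey steel padlock lying flat, 77x50x21 mm. Leave alone.

How it is judged:
By the outcome, as a careful person would: the job done as asked, in the order asked, and still so for the second after the job is handed in, with the robot touching nothing.
It also fails if it takes over 67 s, if anything falls off the work surface, if the arm or the gripper's body presses on something with over 40 N, if the wrist force passes 120 N, or if a joint passes its speed limit or range.

ROBOT

A 6-joint arm with a two-finger parallel gripper is mounted at the origin on a cart in front of the work surface, level with it; the furniture and walls round the work are solid. World frame = base frame: x ahead of the robot, y to its left, z up, the work surface at z = 0. Lengths are in m, angles in rad, forces in N, time in s.
With the tool pointing down it reaches from about 0.25 to 0.775 m from the base axis. Payload 4 kg.
Tool frame: the origin (TCP) lies midway between the tips of the shut fingers; the grasp point (between the pads) lies env.tcp_to_grasp behind it (env.tcp_to_grasp is the distance from the TCP to the grasp point, in m); z points along the fingers, y is the line along which they close (so a half turn about z gives the same grasp; the last joint's range is limited). The gripper opens to 85 mm and grips with 20 to 120 N. Pads are 22 mm wide; open, the fingers measure 114 mm over their backs; the gripper's body (76 mm by 85 mm) begins 54 mm behind the grasp point. The pads swing forward as they close: fully open they stand 13 mm farther back than shut.
Start: joints at [1.2, 0.087, 1.371, -0, 1.684, -0.103], TCP at [0.146, 0.53, 0.231] pointing down, gripper open.
Joint ranges: [-3.1, 3.1], [-0.76, 2.03], [0.27, 2.55], [-1.08, 4.22], [0.17, 2.65], [-2.57, 2.57]. Speed limits (rad/s): [2.79, 2.79, 3.14, 3.14, 3.14, 3.14].

INTERFACE

Orientations are given as a unit quaternion [w, x, y, z].
In Python, from plant import env gives the robot as it stands. The module is installed in compiled form; this text tells all that it offers. Calls block until the motion is done:
- env.move_pose(position, orientation): joint-space move of the TCP to a pose.
- env.servo_line(position, attitude=None, velocity=0.15, f_stop=None): straight line of the TCP; attitude=None keeps the orientation; velocity is the mean speed in m/s. With f_stop (N) it stops when the force on the tool has changed by that much, and returns True; else False.
- env.movej(angles): joint-space move.
- env.let_go() and env.gripper_close(strength=None): open the fingers fully, or close them until they stop; strength is the grip in N (None keeps the last).
- env.sleep(seconds).
- env.solve_ik(position, orientation): joint angles nearest the present ones, or None.
- env.capture(name): name is "scene" or "top" or "wrist"; returns a dict with "color" (420x560x3 uint8, blue, green, red), "mtx" (3x3 intrinsics, pixels), "R" (3x3) and "t" (3): a world point X has camera coordinates R X + t. Camera axes: x right, y down, z forward; pixel columns grow to the right and rows downward; lengths in m; the calibration is good to about 2 mm. A picture is of the moment at which its call begins. There is no depth.
A pose or a line that the arm cannot do raises env.PlanningError and nothing moves.
- env.sign_off(): hands the job in; it is judged then, once.
Readings, each from a call of its own:
- env.current_clock(): time.
- env.current_joints(): joint angles.
- env.current_joint_velocities(): joint speeds.
- env.current_joint_efforts(): joint torques, N m.
- env.current_tcp_pos(): TCP position.
- env.current_tcp_rot(): TCP orientation.
- env.current_wrist_force(): force on the tool from outside, world axes, zero at the start.
- env.current_moment(): the same for the moment, N m.
- env.current_finger_gap(): finger opening in m.
- env.current_grip_force(): force on a finger pad.
Only numpy, scipy, OpenCV 4.12 (cv2) and the standard library are available. Lean on these libraries where they do the work, as an engineer would, in place of code of your own. Each camera call takes 0.05 s, during which the arm holds its last target. There are 200 camera calls.

## Working session

There is one attempt and no reset: what is moved stays moved. The work goes in short steps, each a Python script; the robot and the scene stay as the last script left them, time stands still between calls to the robot, and variables do not carry over. Pictures are saved under pics/ and viewed, at most 10 in all, crops included, and the job is handed in when it is done.

```bash
mkdir -p pics; ls
python3 - <<'E'
from plant import env
import cv2,numpy as np
for n in("scene","top","wrist"):
    c=env.capture(n); cv2.imwrite(f"pics/{n}0.png",c["color"]); np.savez(f"{n}0.npz",**c)
    print(n,c["mtx"].round(1).tolist(),(-c["R"].T@c["t"]).round(3),c["R"].round(2).tolist())
print(env.tcp_to_grasp,env.current_clock(),env.current_tcp_rot(),env.current_finger_gap())
E
```

```text
pics
scene [[432.4, 0.0, 277.5], [0.0, 432.4, 210.5], [0.0, 0.0, 1.0]] [0.155 1.054 0.792] [[-0.91, -0.41, -0.01], [-0.24, 0.56, -0.8], [0.33, -0.72, -0.61]]
top [[484.1, 0.0, 281.2], [0.0, 484.1, 218.9], [0.0, 0.0, 1.0]] [0.28  0.329 1.125] [[0.08, -1.0, 0.01], [-0.97, -0.08, -0.23], [0.23, 0.01, -0.97]]
wrist [[296.1, 0.0, 277.9], [0.0, 296.1, 208.0], [0.0, 0.0, 1.0]] [0.08  0.548 0.373] [[0.26, 0.96, -0.0], [0.93, -0.25, 0.27], [0.26, -0.07, -0.96]]
0.0187 0.15 [-2.21293340e-04  1.33511104e-01  9.91046910e-01 -8.71184471e-04] 0.08548086710498252
```

View pics/scene0.png

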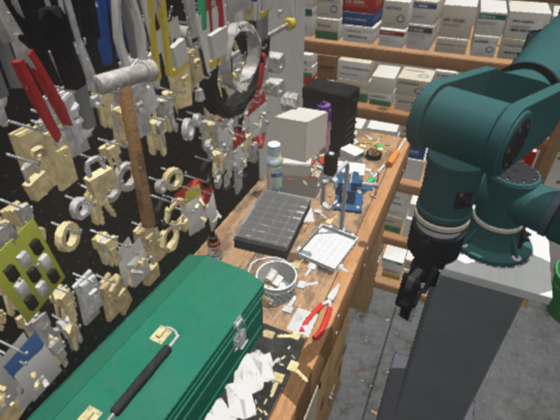

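View pics/top0.png

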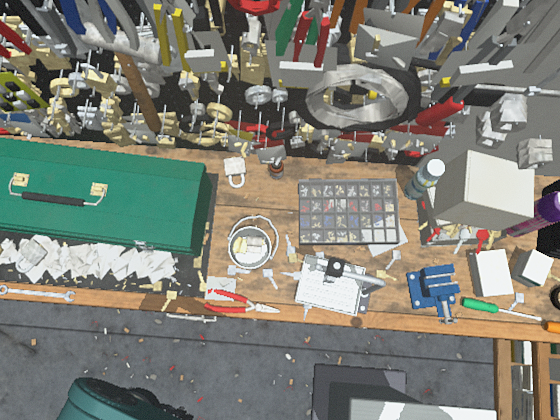

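Scene: the stand with pan is near (330,245) and the pail near (275,280). Top: pail near (250,248), its bail reaching up and right to about (275,220), stand and hook near (335,270). I'll enlarge both areas.

Run:
```python
import cv2,numpy as np
a=cv2.imread("pics/top0.png")[190:330,210:400]; b=cv2.imread("pics/scene0.png")[140:320,240:400]
cv2.imwrite("pics/topc.png",cv2.resize(a,None,fx=4,fy=4,interpolation=cv2.INTER_CUBIC))
cv2.imwrite("pics/scenec.png",cv2.resize(b,None,fx=3.3,fy=3.3,interpolation=cv2.INTER_CUBIC))
```

```text
(no output)
```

View pics/topc.png

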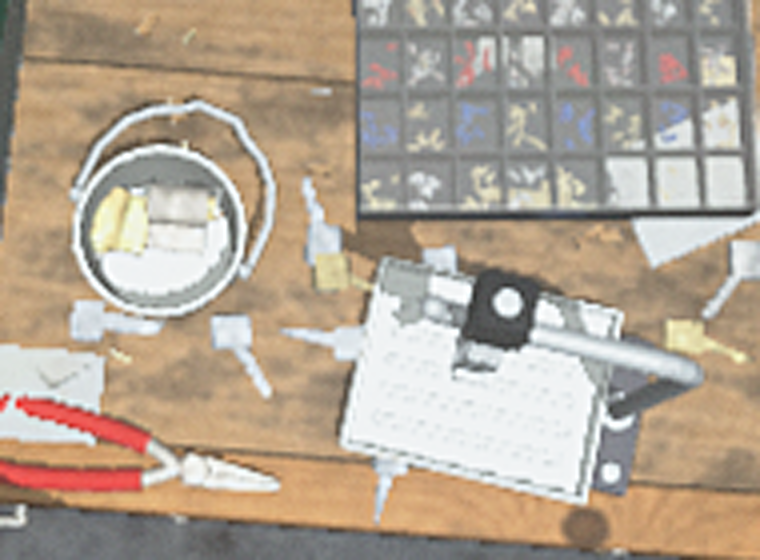

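View pics/scenec.png

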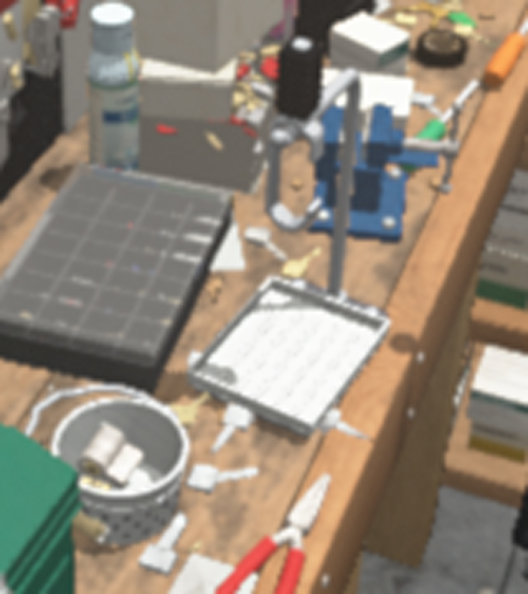

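The enlarged crops are clear. In the top crop, the rim circle is centred near (160,230), the bail ends are near (78,193) and (247,271), and the bail's far end is near (218,120). The pan corners are (380,258), (342,445), (585,500) and (625,313), and the grip cap is at (508,302). In the scene crop the grip cap is at (302,45).

```bash
cat > h.py <<'E'
import numpy as np, cv2
def load(n): return dict(np.load(n))
def ray(c,p):
    d=c["R"].T@np.linalg.solve(c["mtx"],[p[0],p[1],1.]); return -c["R"].T@c["t"],d/np.linalg.norm(d)
def onz(c,p,z):
    o,d=ray(c,p); return o+d*(z-o[2])/d[2]
def tri(c1,p1,c2,p2):
    (o1,d1),(o2,d2)=ray(c1,p1),ray(c2,p2)
    s=np.linalg.lstsq(np.c_[d1,-d2],o2-o1,rcond=None)[0]
    a,b=o1+s[0]*d1,o2+s[1]*d2; return (a+b)/2,np.linalg.norm(a-b)
def proj(c,X):
    q=c["mtx"]@(c["R"]@np.asarray(X,float)+c["t"]); return q[:2]/q[2]
tc=lambda u,v:(210+u/4-.375,190+v/4-.375)
sc=lambda u,v:(240+u/3.3-.35,140+v/3.3-.35)
E
python3 - <<'E'
from h import *
T=load("top0.npz");S=load("scene0.npz")
np.set_printoptions(precision=4,suppress=True)
g=tri(T,tc(508,302),S,sc(302,45));print("cap tri",g,"onz",onz(T,tc(508,302),.308),onz(S,sc(302,45),.308))
P=[onz(T,tc(*p),.023) for p in((380,258),(342,445),(585,500),(625,313))]
print("pan",np.mean(P,0),[np.linalg.norm(P[i]-P[(i+1)%4]) for i in range(4)])
print("yaw x",[np.degrees(np.arctan2(*(b-a)[1::-1])) for a,b in((P[0],P[3]),(P[1],P[2]))],"y",[np.degrees(np.arctan2(*(b-a)[1::-1])) for a,b in((P[1],P[0]),(P[2],P[3]))])
a,b=onz(T,tc(545,337),.242),onz(T,tc(680,370),.242);print("arm",a,b,np.degrees(np.arctan2(*(b-a)[1::-1])))
for p in((74,230),(245,230),(160,143),(160,316),(160,230)):print("rim",onz(T,tc(*p),.06))
for p in((78,193),(247,271)):print("piv",onz(T,tc(*p),.05))
for p in((130,112),(197,104),(240,140),(270,190)):
  print("bail",onz(T,tc(*p),.05))
print("scene rim",onz(S,sc(121,445),.06))
E
```

```text
cap tri (array([0.3963, 0.2394, 0.3099]), np.float64(0.0016574765755223372)) onz [0.3974 0.2393 0.308 ] [0.3964 0.2361 0.308 ]
pan [0.394  0.2199 0.023 ] [np.float64(0.10856538939365436), np.float64(0.13906597606616083), np.float64(0.10823111544372195), np.float64(0.143264496982946)]
yaw x [np.float64(-98.27843791386748), np.float64(-98.13022880351875)] y [np.float64(-7.516162301715356), np.float64(-9.73686253623009)]
arm [0.3921 0.2144 0.242 ] [0.382  0.1524 0.242 ] -99.32257477620993
rim [0.4542 0.4552 0.06  ]
rim [0.4617 0.3603 0.06  ]
rim [0.5073 0.4121 0.06  ]
rim [0.4101 0.403  0.06  ]
rim [0.458  0.4075 0.06  ]
piv [0.477  0.4563 0.05  ]
piv [0.4403 0.3576 0.05  ]
bail [0.5261 0.4316 0.05  ]
bail [0.5338 0.3939 0.05  ]
bail [0.5148 0.3677 0.05  ]
bail [0.4873 0.3484 0.05  ]
scene rim [0.4565 0.4066 0.06  ]
```

```bash
cat >> h.py <<'E'
from scipy.spatial.transform import Rotation as Ro
def quat(yaw): # tool down, tool y along yaw (rad)
    c,s=np.cos(yaw),np.sin(yaw); q=Ro.from_matrix(np.array([[-s,c,0],[c,s,0],[0,0,-1]]).T).as_quat(); return q[[3,0,1,2]]
E
python3 - <<'E'
from h import *
from plant import env
for y in(171.7,-8.3):
    for p in((.3967,.239,.30),(.40,.33,.42),(.53,.38,.16),(.46,.41,.3)):
        q=env.solve_ik(p,quat(np.radians(y if p[0]<.45 else y-12.1)));print(y,p,None if q is None else np.round(q,2))
E
```

```text
171.7 (0.3967, 0.239, 0.3) None
171.7 (0.4, 0.33, 0.42) [ 0.58  0.06  1.03 -0.    2.06 -2.42]
171.7 (0.53, 0.38, 0.16) [ 0.54  0.34  1.22 -0.    1.59 -2.25]
171.7 (0.46, 0.41, 0.3) [ 0.64  0.24  1.07 -0.    1.84 -2.15]
-8.3 (0.3967, 0.239, 0.3) [ 0.42 -0.11  1.43 -0.    1.82  0.56]
-8.3 (0.4, 0.33, 0.42) [ 0.58  0.06  1.03 -0.    2.06  0.73]
-8.3 (0.53, 0.38, 0.16) [ 0.54  0.34  1.22 -0.    1.59  0.89]
-8.3 (0.46, 0.41, 0.3) [ 0.64  0.24  1.07 -0.    1.84  0.99]
```

Tool yaw of -8.3° is comfortable. I'll hover and take a close wrist view.

Run:
```python
from h import *
from plant import env
env.move_pose((.40,.33,.42),quat(np.radians(-8.3)))
c=env.capture("wrist");np.savez("wrist1.npz",**c);cv2.imwrite("pics/wrist1.png",c["color"])
print(env.current_clock(),-c["R"].T@c["t"])
for X in((.458,.4075,.06),(.53,.381,.05),(.3967,.239,.308)):print(proj(c,X))
```

```text
1.6 [0.40959952 0.39755111 0.56181749]
[306.88904647 113.7244466 ]
[351.20068862 124.00395595]
[288.21515973 294.43501837]
```

View pics/wrist1.png

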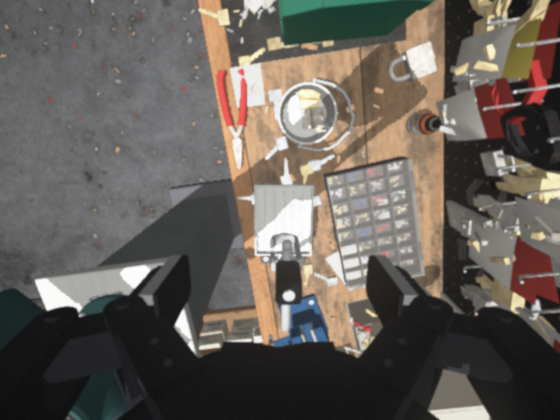

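The wrist view shows the pail near (308,113), its bail ending near (352,115), and the hook's cap near (289,296), all as predicted. I'll enlarge the bail and mark the bail as projected for a few angles.

Run:
```python
from h import *
W=load("wrist1.npz");T=load("top0.npz")
def panel(c,x0,y0,w,h,f):
    im=cv2.resize(c["color"][y0:y0+h,x0:x0+w],None,fx=f,fy=f,interpolation=cv2.INTER_CUBIC)
    yw=np.radians(69.6);yp=np.array([np.cos(yw),np.sin(yw),0]);n=np.array([yp[1],-yp[0],0])
    C=np.array([.458,.4075,.05])
    for a,col in((-.15,(0,0,255)),(.15,(0,200,0)),(.45,(255,0,0))):
        for s in(-.011,.011):
            q=(proj(c,C+.076*(n*np.cos(a)+[0,0,np.sin(a)])+yp*s)-[x0,y0]+.5)*f-.5
            cv2.circle(im,tuple(int(v) for v in q),2,col,-1)
    for s in(-.053,.053):
        q=(proj(c,C+yp*s)-[x0,y0]+.5)*f-.5; cv2.circle(im,tuple(int(v) for v in q),2,(255,0,255),-1)
    return im
a=panel(W,268,66,100,100,4);b=panel(T,219,206,70,70,400/70)
cv2.imwrite("pics/bail.png",np.hstack([a,b]))
```

```text
(no output)
```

View pics/bail.png

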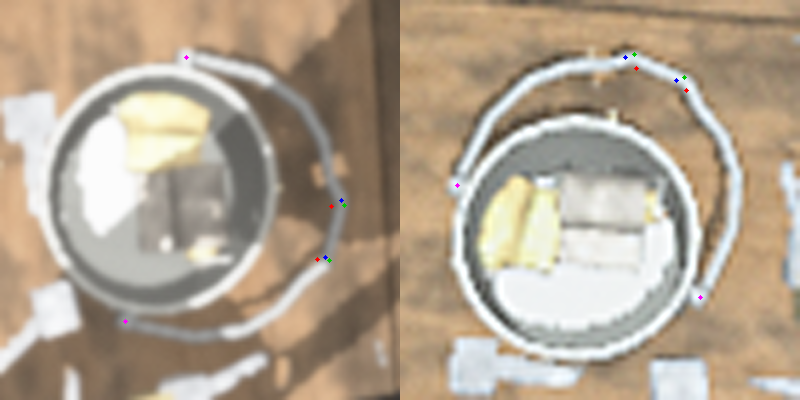

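Both views confirm the pail pose: the pivots (magenta) lie on the wire's ends, and the straight piece runs (341,198)-(325,262) on the left and (632,57)-(684,80) on the right, near the green and blue marks.

Run:
```python
from h import *
np.set_printoptions(precision=4,suppress=True)
W=load("wrist1.npz");T=load("top0.npz")
w=lambda u,v:(268+(u+.5)/4-.5,66+(v+.5)/4-.5); t=lambda u,v:(219+(u-399.5)*.175-.5,206+(v+.5)*.175-.5)
for a,b in(((341,198),(632,57)),((325,262),(684,80)),((333,230),(658,68.5)),((184,57),(457,185)),((125,322),(700,294)),((163,187),(578,237))):
    print(tri(W,w(*a),T,t(*b)))
# grip cap in wrist
print("cap",tri(W,(289,295.5),T,tc(508,302)), onz(W,(289,295.5),.308))
```

```text
(array([0.5393, 0.3946, 0.0274]), np.float64(9.382066723883654e-05))
(array([0.5217, 0.371 , 0.0679]), np.float64(0.000941553824412979))
(array([0.5299, 0.3825, 0.0497]), np.float64(0.0005808256170255008))
(array([0.473 , 0.4551, 0.0704]), np.float64(3.595205575415718e-05))
(array([0.4391, 0.3582, 0.0612]), np.float64(0.0007571080865603956))
(array([0.4646, 0.4101, 0.0213]), np.float64(4.540398945203126e-05))
cap (array([0.3972, 0.2396, 0.3107]), np.float64(0.00047929029530270286)) [0.3973 0.2377 0.308 ]
```

Run:
```python
from h import *
from plant import env
np.set_printoptions(precision=4,suppress=True)
q=quat(np.radians(-8.3))
env.move_pose((.3968,.2395,.36),q)
print(env.servo_line((.3968,.2395,.2625),velocity=.08,f_stop=8))
env.gripper_close(60)
print(env.current_finger_gap(),env.current_grip_force(),env.current_wrist_force(),env.current_moment(),env.current_tcp_pos())
c=env.capture("top");np.savez("top2.npz",**c);cv2.imwrite("pics/top2.png",c["color"])
env.servo_line((.3968,.2395,.2985),velocity=.06,f_stop=12)
env.sleep(.2)
print(env.current_clock(),env.current_finger_gap(),env.current_wrist_force(),env.current_moment(),env.current_tcp_pos())
for n in("scene","wrist"):
    c=env.capture(n);np.savez(n+"2.npz",**c);cv2.imwrite(f"pics/{n}2.png",c["color"])
a=cv2.imread("pics/scene2.png")[130:290,240:400]
cv2.imwrite("pics/s2c.png",cv2.resize(a,None,fx=3.5,fy=3.5,interpolation=cv2.INTER_CUBIC))
```

```text
False
0.02513141850775724 58.913283348083496 [-2.5858 -0.7126  2.5941] [-0.0225  0.3214 -0.034 ] [0.3965 0.2396 0.2627]
5.05 0.025495232044829973 [-1.0393  0.2293 -2.189 ] [ 0.0653 -0.0114  0.0261] [0.3966 0.2394 0.2979]
```

View pics/s2c.png

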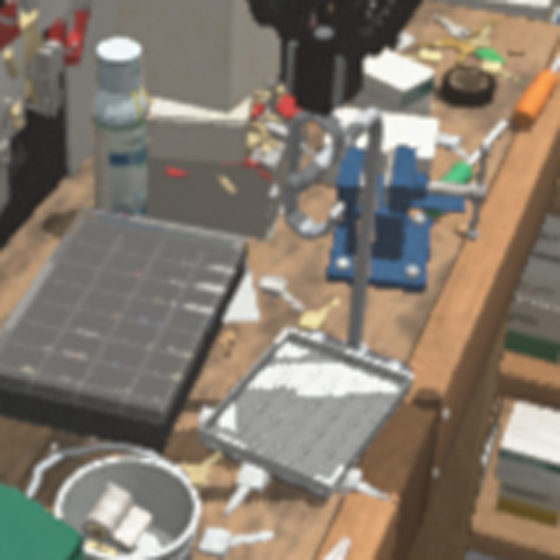

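```bash
cat >> h.py <<'E'
YP=np.array([np.cos(np.radians(69.6)),np.sin(np.radians(69.6)),0]); N=np.array([YP[1],-YP[0],0])
C=np.array([.458,.4075,0])+.0008*YP
QP=quat(np.radians(-20.4)); DZ=.0855+.0147   # tcp z - seat z
def seat(d,z): return C+N*d+[0,0,z+DZ]       # TCP for the seat at distance d to pail's -x, height z
E
python3 - <<'E'
from h import *
from plant import env
np.set_printoptions(precision=4,suppress=True)
p=np.array([.3966,.2394,.2985])
env.servo_line(p+.08*np.array([.9895,-.144,0]),velocity=.1,f_stop=10)
env.servo_line(seat(.118,.19),attitude=QP,velocity=.15)
f=env.servo_line(seat(.118,.0155),velocity=.1,f_stop=8)
print(f,env.current_tcp_pos(),seat(.118,.0155),env.current_wrist_force())
f=env.servo_line(seat(.076,.0155),velocity=.04,f_stop=5)
print(f,env.current_tcp_pos(),seat(.076,.0155),env.current_wrist_force(),env.current_clock())
a=[]
for n,(x,y) in(("scene",(230,210)),("top",(215,175))):
    c=env.capture(n);np.savez(n+"3.npz",**c)
    a.append(cv2.resize(c["color"][y:y+100,x:x+100],(400,400),interpolation=cv2.INTER_CUBIC))
cv2.imwrite("pics/b3.png",np.hstack(a))
E
```

```text
False [0.5693 0.3673 0.1166] [0.5689 0.3671 0.1157] [ 0.1711  0.035  -0.8781]
False [0.5298 0.3816 0.1157] [0.5295 0.3818 0.1157] [-0.077  -1.1361 -1.7059] 10.4583
```

View pics/b3.png

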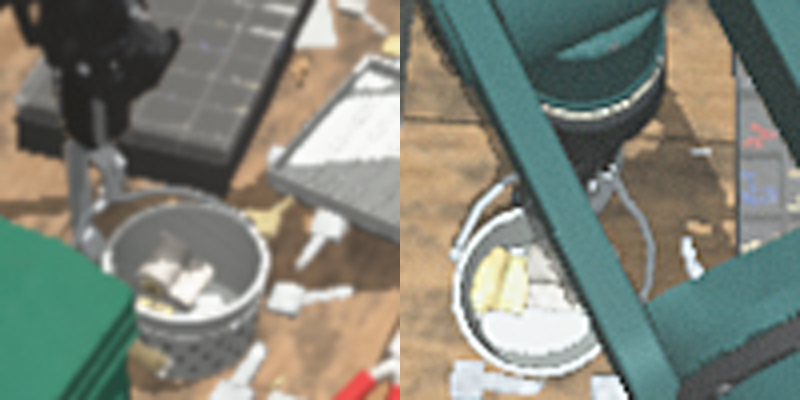

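The hook's bottom sits under the bail on both pictures (left (90,230), right (605,185)), and the bail hasn't moved. Now I'll swing it up along the arc.

Run:
```python
from h import *
from plant import env
np.set_printoptions(precision=3,suppress=True)
env.servo_line(seat(.076,.046),velocity=.04,f_stop=6);print(env.current_wrist_force())
for th in np.radians([12,24,36,48,60,72,82,90]):
    f=env.servo_line(seat(.074*np.cos(th),.05+.074*np.sin(th)),velocity=.05,f_stop=6)
    print(round(np.degrees(th)),f,env.current_wrist_force(),env.current_moment())
    if f:break
print(env.current_clock(),env.current_tcp_pos())
a=[]
for n,(x,y) in(("scene",(230,210)),("top",(215,175))):
    c=env.capture(n);np.savez(n+"4.npz",**c)
    a.append(cv2.resize(c["color"][y-20:y+100,x:x+120],(400,400),interpolation=cv2.INTER_CUBIC))
cv2.imwrite("pics/b4.png",np.hstack(a))
```

```text
[ 0.551 -0.053 -2.4  ]
12 False [-0.018 -0.289 -1.93 ] [ 0.021  0.058 -0.024]
24 False [-0.243  0.19  -1.385] [-0.013  0.021 -0.037]
36 False [ 0.207 -0.472 -2.132] [-0.015  0.003  0.008]
48 False [ 0.045  0.488 -1.419] [ 0.049 -0.037 -0.018]
60 False [ 0.252  0.406 -1.195] [-0.016 -0.007  0.019]
72 False [ 0.978 -0.476 -1.763] [0.033 0.037 0.012]
82 False [-0.118 -0.049 -1.845] [-0.002 -0.02  -0.03 ]
90 False [ 0.519 -0.491 -1.369] [ 0.017 -0.05  -0.018]
15.075 [0.458 0.408 0.224]
```

View pics/b4.png

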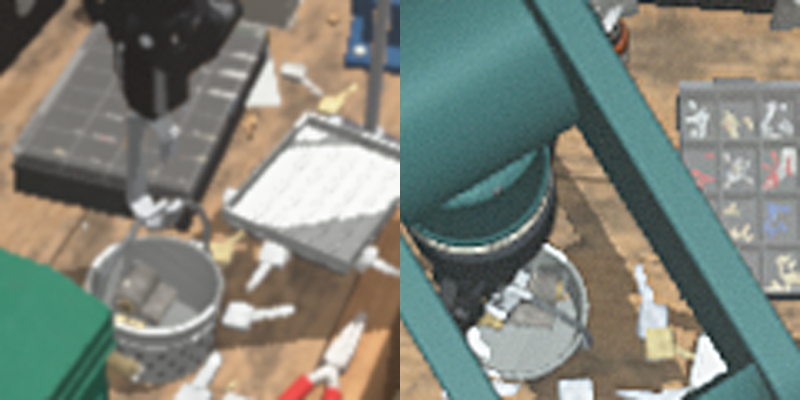

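The bail is upright with the hook holding its top (left (160,210)), and the pail still stands in place. Next is a slow straight lift.

Run:
```python
from h import *
from plant import env
np.set_printoptions(precision=3,suppress=True)
for z in(.126,.130,.15,.20):
    env.servo_line(seat(0,z),velocity=.03 if z<.16 else .05);env.sleep(.1)
    print(z,env.current_wrist_force(),env.current_moment())
env.sleep(.3);print(env.current_clock(),env.current_tcp_pos(),env.current_finger_gap())
a=[]
for n,(x,y) in(("scene",(230,160)),("wrist",(200,150))):
    c=env.capture(n);np.savez(n+"5.npz",**c);cv2.imwrite(f"pics/{n}5.png",c["color"])
    s=140 if n=="scene" else 200
    a.append(cv2.resize(c["color"][y:y+s,x:x+s],(400,400),interpolation=cv2.INTER_CUBIC))
cv2.imwrite("pics/b5.png",np.hstack(a))
```

```text
0.126 [ 1.218  0.049 -1.738] [-0.022 -0.029 -0.037]
0.13 [-0.493 -0.43  -4.638] [0.017 0.034 0.009]
0.15 [ 0.106  0.224 -4.841] [-0.019  0.002 -0.04 ]
0.2 [-0.182 -1.394 -5.263] [ 0.001 -0.008 -0.053]
18.375 [0.458 0.408 0.3  ] 0.025248599760203033
```

View pics/b5.png

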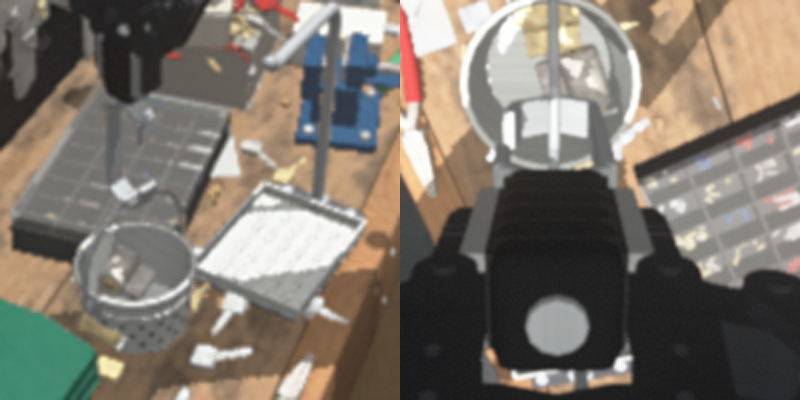

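The pail hangs level from the hook and is clear of the bench; the bail wire is in the V (left (130,190)). I've now viewed all ten pictures, so I continue by the numbers.

Run:
```python
from h import *
from plant import env
np.set_printoptions(precision=4,suppress=True)
t=np.array([.3938,.2200,0]);u=np.array([.9895,-.144,0]);q=quat(np.radians(-8.3))
env.servo_line(t+.085*u+[0,0,.2995],attitude=q,velocity=.07);env.sleep(1)
print(env.current_tcp_pos(),env.current_wrist_force())
f=env.servo_line(t+[0,0,.2995],velocity=.04,f_stop=6);env.sleep(.8)
print(f,env.current_tcp_pos(),env.current_wrist_force(),env.current_moment())
if not f:
    for z in(.272,.267,.264,.2625):
        f=env.servo_line(t+[0,0,z],velocity=.03,f_stop=8);env.sleep(.1)
        print(z,f,env.current_tcp_pos(),env.current_wrist_force(),env.current_moment())
        if f:break
print(env.current_clock())
for n in("scene","top"):
    c=env.capture(n);np.savez(n+"6.npz",**c)
```

```text
[0.4779 0.2078 0.2995] [ 0.1133  0.1204 -4.8598]
False [0.3938 0.22   0.2995] [-0.1012 -0.1441 -4.9724] [-0.0256 -0.0052  0.0144]
0.272 False [0.3939 0.22   0.2723] [ 0.2384  0.0267 -5.2427] [ 0.0308 -0.0506 -0.0387]
0.267 False [0.3938 0.22   0.2669] [-0.6439 -0.1852 -4.3506] [-0.04   -0.0066  0.0203]
0.264 False [0.3938 0.22   0.264 ] [ 0.2172 -0.1872 -4.3048] [-0.0338  0.0473 -0.0223]
0.2625 False [0.394  0.2201 0.2631] [-0.9137  0.3758 -1.8383] [-0.0264  0.0678 -0.05  ]
27.8583
```

Run:
```python
from h import *
from plant import env
np.set_printoptions(precision=4,suppress=True)
env.servo_line((.3938,.22,.2618),velocity=.02,f_stop=6);env.sleep(.2)
print(env.current_wrist_force(),env.current_moment(),env.current_tcp_pos())
env.let_go();env.sleep(.3);print(env.current_wrist_force())
env.servo_line((.3938,.22,.38),velocity=.06,f_stop=5)
print(env.current_wrist_force(),env.current_tcp_pos(),env.current_clock())
env.move_pose((.2,.45,.38),quat(np.radians(20)));env.sleep(1.5)
def dark(c,x,y,s=45):
    g=c["color"][y:y+s,x:x+s].max(2)<60
    n,l,st,ce=cv2.connectedComponentsWithStats(g.astype(np.uint8))
    return [(st[i,4],st[i,:4]+[x,y,0,0]) for i in range(1,n) if st[i,4]>25]
fr=[]
for k in range(2):
    fr.append({n:env.capture(n) for n in("scene","top")});env.sleep(.5)
for n in("scene","top"):
    c=fr[1][n];np.savez(n+"7.npz",**c);cv2.imwrite(f"pics/{n}7.png",c["color"])
    print(n,"frame-to-frame diff>30:",(cv2.absdiff(c["color"],fr[0][n]["color"]).max(2)>30).sum())
    p=proj(c,(.3938,.22,.308));print(n,"cap expected",p,dark(c,int(p[0])-22,int(p[1])-15))
    for nm,X in(("rim",(.3938,.22,.0965)),("grip mid",(.3938,.22,.282))):print(nm,proj(c,X))
print(env.current_clock())
```

```text
[-1.9183 -0.6034  5.6148] [-0.1388  0.4048 -0.0168] [0.394  0.2201 0.2629]
[-0.6191  0.1619  0.0008]
[-0.3653  0.1355 -1.0733] [0.3937 0.22   0.3797] 31.4417
scene frame-to-frame diff>30: 1
scene cap expected [334.5484 150.2358] [(np.int32(459), array([327, 135,  27,  37]))]
rim [328.6851 223.1137]
grip mid [333.7459 160.2105]
top frame-to-frame diff>30: 0
top cap expected [347.9118 268.1147] []
rim [333.9278 280.8647]
grip mid [345.8255 270.0169]
35.2917
```

Nothing is moving. I'll check by numbers that the hook and pail hang plumb and that the other things are unmoved.

Run:
```python
from h import *
np.set_printoptions(precision=4,suppress=True)
for n in("scene","top"):
    a,b=load(n+"0.npz"),load(n+"7.npz")
    d=(cv2.absdiff(cv2.GaussianBlur(a["color"],(3,3),0),cv2.GaussianBlur(b["color"],(3,3),0)).max(2)>40).astype(np.uint8)
    k,l,st,ce=cv2.connectedComponentsWithStats(cv2.dilate(d,np.ones((3,3))))
    print(n,[st[i].tolist() for i in range(1,k) if st[i,4]>40])
    th=np.linspace(0,2*np.pi,60)
    pr=np.array([proj(b,(.3938+.047*np.cos(t),.22+.047*np.sin(t),.0965)) for t in th]);print(" rim bbox exp",pr.min(0),pr.max(0))
    pr=np.array([proj(b,(.3938+.041*np.cos(t),.22+.041*np.sin(t),.0365)) for t in th]);print(" foot bbox exp",pr.min(0),pr.max(0))
# cap: bright blob enclosed by the dark grip
cp={}
for n,e in(("scene",(334.5,150.2)),("top",(347.9,268.1))):
    b=load(n+"7.npz");x,y=int(e[0])-14,int(e[1])-14;g=cv2.cvtColor(b["color"],6)[y:y+28,x:x+28]
    dk=(g<90).astype(np.uint8);k,l,st,ce=cv2.connectedComponentsWithStats(dk)
    i=1+st[1:,4].argmax();m=(l==i).astype(np.uint8);cs,_=cv2.findContours(m,cv2.RETR_EXTERNAL,2)
    f=cv2.drawContours(np.zeros_like(m),cs,-1,1,-1)&(g>110);ys,xs=np.nonzero(f);print(n,"dark",st[i]+[x,y,0,0,0],"cap px",len(xs))
    if len(xs):cp[n]=(xs.mean()+x,ys.mean()+y);print(cp[n],onz(b,cp[n],.308))
if len(cp)==2:print(tri(load("top7.npz"),cp["top"],load("scene7.npz"),cp["scene"]))
```

```text
scene [[365, 0, 195, 195, 22947], [442, 141, 16, 23, 275], [301, 146, 53, 117, 2714], [394, 172, 83, 149, 6026], [519, 224, 41, 29, 404], [522, 245, 30, 26, 277], [290, 247, 8, 7, 52], [247, 255, 52, 54, 1834], [299, 286, 50, 38, 873], [265, 307, 32, 23, 349], [301, 326, 31, 23, 269], [281, 353, 38, 55, 922]]
 rim bbox exp [310.2538 211.9077] [347.2517 235.0956]
 foot bbox exp [311.6916 230.8014] [342.9216 251.3901]
top [[226, 213, 54, 58, 2186], [298, 244, 10, 6, 57], [312, 245, 10, 8, 75], [207, 255, 77, 67, 1474], [302, 255, 60, 52, 1931], [138, 292, 55, 22, 741], [194, 297, 33, 20, 220], [56, 329, 211, 91, 8093], [378, 401, 28, 19, 420], [406, 403, 7, 9, 47], [443, 411, 10, 8, 43]]
 rim bbox exp [311.7806 258.8672] [356.0747 303.3253]
 foot bbox exp [312.6482 265.3886] [349.2082 302.1278]
scene dark [326 136  22  28 394] cap px 19
(np.float64(333.42105263157896), np.float64(148.57894736842104)) [0.3985 0.2138 0.308 ]
top dark [337 259  19  20 249] cap px 47
(np.float64(347.9148936170213), np.float64(265.51063829787233)) [0.3982 0.2202 0.308 ]
(array([0.3971, 0.2206, 0.3119]), np.float64(0.001103100398252383))
```

Run:
```python
from h import *
np.set_printoptions(precision=4,suppress=True)
for n,e in(("scene0",(332,153.5)),("top0",(336.6,265.1)),("scene7",(334.5,150.2)),("top7",(347.9,268.1))):
    b=load(n+".npz");x,y=int(e[0])-14,int(e[1])-14;g=cv2.cvtColor(b["color"],6)[y:y+28,x:x+28]
    k,l,st,ce=cv2.connectedComponentsWithStats((g<90).astype(np.uint8));i=1+st[1:,4].argmax();m=(l==i).astype(np.uint8)
    cs,_=cv2.findContours(m,cv2.RETR_EXTERNAL,2);f=cv2.drawContours(np.zeros_like(m),cs,-1,1,-1)&(g>110);ys,xs=np.nonzero(f)
    print(n,st[i]+[x,y,0,0,0],len(xs),onz(b,(xs.mean()+x,ys.mean()+y),.308) if len(xs) else "")
for n,r in(("scene",(290,280,60,60)),("top",(200,280,85,40))):
    for k in"07":
        im=load(n+k+".npz")["color"];x,y,w,h=r;hsv=cv2.cvtColor(im[y:y+h,x:x+w],cv2.COLOR_BGR2HSV)
        m=(((hsv[...,0]<8)|(hsv[...,0]>172))&(hsv[...,1]>150));ys,xs=np.nonzero(m);print(n,k,len(xs),xs.min()+x,xs.max()+x,ys.min()+y,ys.max()+y)
# pail rim in top7: bright/edge rows, printed as gray profile through the expected centre
g=cv2.cvtColor(load("top7.npz")["color"],6)
print(g[281,300:368].tolist());print(g[252:312,328].tolist())
```

```text
scene0 [323 139  23  28 365] 19 [0.3976 0.2342 0.308 ]
top0 [326 257  20  20 227] 48 [0.3969 0.2396 0.308 ]
scene7 [326 136  22  28 394] 19 [0.3985 0.2138 0.308 ]
top7 [337 259  19  20 249] 47 [0.3982 0.2202 0.308 ]
scene 0 318 301 331 303 339
scene 7 323 301 331 303 339
top 0 340 205 246 289 312
top 7 318 205 245 289 312
[250, 240, 244, 245, 246, 229, 181, 177, 183, 171, 194, 186, 212, 248, 151, 198, 244, 239, 237, 230, 206, 190, 234, 242, 243, 245, 247, 223, 121, 175, 235, 225, 201, 169, 176, 175, 145, 141, 229, 245, 240, 216, 202, 222, 229, 227, 221, 223, 118, 92, 102, 108, 112, 105, 118, 205, 252, 193, 178, 172, 175, 161, 176, 158, 145, 163, 175, 191]
[168, 173, 186, 141, 102, 100, 91, 173, 157, 159, 180, 179, 169, 124, 114, 180, 223, 244, 240, 221, 175, 118, 108, 114, 110, 154, 187, 137, 116, 121, 128, 141, 207, 228, 215, 218, 239, 241, 241, 236, 232, 241, 244, 243, 243, 244, 245, 250, 230, 172, 183, 181, 135, 236, 233, 163, 240, 227, 164, 170]
```

```bash
python3 -c "
from plant import env
print(env.current_clock(),env.current_wrist_force());print(env.sign_off())"
```

```text
35.2917 [0.31761795 0.26990513 0.28436313]
the job is handed in; nothing more can be done
None
```

The job is handed in at 35 s: the bail was swung upright with the hook, and the pail now hangs still over the middle of the pan, with the gripper clear and the pliers unmoved (dropper and padlock not separately measured); by the camera numbers the hook leans about 2° (up to 4°), which I left.

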